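# Pin a punching template on the vacuum bed and pump it down

### The job

Take the metal template whose two holes match the spacing of the fixture's two pins and thread it over both pins until it lies flat and fully home on the bed. Then work the hand pump's lever for at least three full strokes, each time all the way down and all the way back up, so that the vacuum holds the template. Leave the other template and everything else on the table where it is.

Things in the scene. Friction and masses are not known exactly. Their poses are not given: they have to be found in the camera images.
- long_template: flat aluminium plate 170 x 48 x 8 mm (x along its length, y across, z up), with two round through holes of 15 mm on its centre line, 120 mm apart (at x = -60 and +60 mm), and fine dark stitch marks between them. Origin at the centre of its underside. About 0.2 kg. It starts lying centrally, within 6 mm, on a wooden rest block 100 x 36 x 20 mm high that runs along it, so its long edges overhang the block by about 6 mm; it fits the pins either way round.
- short_template: the other aluminium plate, 125 x 48 x 8 mm, its two 15 mm holes only 80 mm apart, so that it does not fit the pins; on a like rest block, next to the long one, 120 to 230 mm away. The two may lie in either place. To be left alone. Origin at the centre of its underside, x along its length.
- fixture: fixed pin fixture: plywood base 240 x 110 x 10 mm, on it a dark steel bed 190 long (x), 36 wide (y), its top 30 mm above the table; two upright steel pins of 10 mm diameter stand on the bed at x = -60 and +60 mm, y = 0, 32 mm tall above the bed, of which the top 10 mm taper to 4 mm diameter. Origin at the centre of the base's underside, on the table; x runs from pin to pin.
- seat (a point): centre of the bed's top face, midway between the two pins, 30 mm above the table; axes as the fixture's. The template is home when its underside's centre is here.
- pump: fixed hand vacuum pump: steel base plate 130 x 90 mm, a grey cylinder 52 mm across and 57 mm tall, and two cheeks that carry the lever's hinge. Origin on the table below the cylinder's axis; the lever reaches out to the pump's -x, over the cylinder. Hinge axis along the pump's y, at x = +55 mm, z = 75 mm.
- paddle (a point): centre of the top face of the lever's black paddle (55 mm along the lever, 45 mm wide, 12 mm thick), 165 mm from the hinge; x axis points along the lever to the hinge, z out of the top face. At rest it is about 130 mm above the table, and it goes down about 65 mm over the full stroke (shifting outwards, to the pump's -x, by about 8 mm midway).
- pump_lever (a joint): angle of the pump lever: 0 = up (at rest, sloping 0.30 rad upward from the hinge), 0.40 = fully down at its stop (0.10 rad below level). A spring brings it back up; pressing the paddle takes about 4 N at the start and 7 N at the bottom.
- jar: clear plastic jar of dark offcuts, 100 mm across, 115 mm tall; origin at the centre of its underside. Bystander, to be left alone
- glue_can: steel can, 72 mm across, 100 mm tall; origin at the centre of its underside. Bystander, to be left alone
- mallet: hammer with a wooden handle, 240 mm long, lying flat; origin about its middle, x along it. Bystander, to be left alone
- awl: awl with a wooden handle, 160 mm long, lying flat; origin about its middle, x along it. Bystander, to be left alone
- pliers: pliers with blue handles, about 165 mm long, 14 mm high, lying flat; origin at the pivot, x towards the jaws. Bystander, to be left alone
- set_square: white plastic L-shaped square, legs 160 and 112 mm, 4 mm thick, lying flat; origin in the middle of the long leg. Bystander, to be left alone
- thread_can: small wooden drum, 44 mm across, 50 mm tall; origin at the centre of its underside. Bystander, to be left alone

How it is judged (in metres and radians):
On the way, in this order (a step that is already met when the one before it is completed fails the run):
1. the long template lies flat on the fixture's bed with both pins through its holes (horizontal distance between long_template and seat below 0.006 m and z of long_template in the frame of seat between -0.003 and 0.003 m and angle between the x axis of long_template and the x axis of fixture, either way round below 0.08 rad and angle between long_template's own z axis and vertical below 0.05 rad), for 0.2 s.
2. first stroke: the pump lever goes fully down (value of joint pump_lever above 0.32 rad), for 0.02 s.
3. first stroke: the pump lever comes fully back up (value of joint pump_lever below 0.06 rad), for 0.05 s.
4. second stroke: the pump lever goes fully down (value of joint pump_lever above 0.32 rad), for 0.02 s.
5. second stroke: the pump lever comes fully back up (value of joint pump_lever below 0.06 rad), for 0.05 s.
6. third stroke: the pump lever goes fully down (value of joint pump_lever above 0.32 rad), for 0.02 s.
7. third stroke: the pump lever comes fully back up (value of joint pump_lever below 0.06 rad), for 0.05 s.
At the end, for the whole second after the job is handed in: Template home over both pins and still: centre within 6 mm, height 3 mm, yaw 0.08 rad, level 0.05 rad; then at least three strokes past 0.32 rad, lever back up (under 0.06 rad). Short template within 30 mm, other things within 40 mm of their starts (all of step 1 and value of joint pump_lever below 0.06 rad and linear speed of long_template below 0.02 m/s and distance of short_template from where it was at the start of the episode below 0.03 m and distance of each of jar, glue_can, mallet, awl, pliers, set_square, thread_can from where it was at the start of the episode below 0.04 m); the robot touches nothing.
It fails at once if the short template is moved by more than 30 mm (distance of short_template from where it was at the start of the episode above 0.03 m).
It fails at once if a bystander is moved by more than 40 mm (distance of any of jar, glue_can, mallet, awl, pliers, set_square, thread_can from where it was at the start of the episode above 0.04 m).
It also fails if it takes over 56 s, if anything falls off the work surface, if the arm or the gripper's body presses on something with over 40 N, if the wrist force passes 120 N, or if a joint passes its speed limit or range.

### The arm

A 6-joint arm with a two-finger parallel gripper is mounted at the origin on the work surface. World frame = base frame: x ahead of the robot, y to its left, z up, the work surface at z = 0. Lengths are in mm, angles in rad, forces in N, time in s.
With the tool pointing down it reaches from about 350 to 875 mm from the base axis. Payload 4.2 kg.
Tool frame: the origin (TCP) lies between the finger pads; the fingertips stand 11 mm ahead of it and the grasp point (between the pads) lies 8 mm behind it; z points along the fingers, y is the direction in which the jaws open and shut (so a half turn about z gives the same grasp; the last joint's range is limited). The gripper opens to 85 mm and grips with 20 to 120 N. Pads are 22 mm wide; open, the fingers measure 114 mm over their backs; the gripper's body (76 mm by 85 mm) begins 54 mm behind the grasp point. The pads swing forward as they close: fully open they stand 13 mm farther back than shut.
Start: joints at [1.49, 0.385, 0.008, 0, -1.194, -0.259], TCP at [208.279, 589.253, 213.412] pointing down, gripper open.
Joint ranges: [-3.14, 3.14], [-1.21, 2.06], [-1.07, 1.41], [-3.16, 2.05], [-2.99, -0.16], [-3.1, 3.1]. Speed limits (rad/s): [2.79, 2.79, 3.14, 3.14, 3.14, 3.14].

### API

Orientations are given as a unit quaternion [x, y, z, w].
In Python, from bench import * gives the robot as it stands.
- The arm moves only by the tool servo_tool, never from a script. Its argument "rows" is a list of rows, each a list of 7 numbers: the opening, from 0 (shut) to 1 (fully open), then the shift along the tool's x, y, z in cm, then the turn, a rotation vector about the tool's x, y, z in degrees. A call has 1 to 12 rows; each row shifts and turns the commanded pose from where the row before left it, along the tool's axes as they then stand; what a row does not reach is not made up. A row lasts 1/10 s, in which the tool goes at most 50 mm and 8.59 degrees, less where a joint would pass 70% of its speed; a pose out of reach is approached as far as the arm can. A call is refused whole if a number of a shift passes 5 or a number of a turn 8.59, either way. A call with a gripper value outside its range is refused whole. The fingers move at their own pace and stop on an object; the grip force is fixed at half the most. Time passes only in rows, so rows that do not move let the fingers close. It gives the time, the measured TCP pose, the force and the opening at its end, in the units of the state.
- read_state(): the state, without advancing time (a new reading comes with each control period).
- get_image(name): name is "side" or "top"; returns a dict with "image" (384x512x3 uint8, red, green, blue), "mtx" (3x3 intrinsics, pixels), "k1" (the pictures are not rectified: a ray, as slopes to the right and down, at radius r is drawn at 1 + k1 r^2 times it, then the intrinsics apply), "extrinsics" (4x4, takes a point from camera to world coordinates). Camera axes: x right, y up, looking along -z (the intrinsics and any distortion apply to the point x, -y, -z); pixel columns grow to the right and rows downward; lengths in mm; the calibration is good to about 2 mm. A picture is of the moment at which its call begins. There is no depth.
- job_done(): hands the job in, once; it reports no verdict.
The state is a dict: "clock": time; "joints": joint angles; "joint_vel": joint speeds; "joint_efforts": joint torques, N m; "position": TCP position; "ee_rot": TCP orientation; "contact_force": force on the tool from outside, world axes, zero at the start; "wrist_torque": the same for the moment, N m; "gripper_width": finger opening in mm.
Only numpy, scipy, OpenCV 4.12 (cv2) and the standard library are available. Lean on these libraries where they do the work, as an engineer would, in place of code of your own. Each camera call takes 0.05 s, during which the arm holds its last target. There are 200 camera calls.

## Working session

There is one attempt and no reset: what is moved stays moved. The work goes in short steps, Python scripts to look and compute and a tool call to move; the robot and the scene stay as the last step left them, time stands still between calls to the robot, and variables do not carry over. Pictures are saved under pics/ and viewed, about 8 in all and at most 12, crops included, and the job is handed in when it is done.

Besides the shell and the picture viewer there is one more tool, called as name(argument=value, ...), one argument or row to a line, values as JSON. servo_tool: Moves the arm, as the interface text tells. Its arguments: {"type":"object","properties":{"rows":{"type":"array","items":{"type":"array","items":{"type":"number"}}}},"required":["rows"]}

```bash
mkdir -p pics; ls; cat > h.py <<'E'
from bench import *
import numpy as np, cv2
from scipy.spatial.transform import Rotation as R
def grab(n,f):
    d=get_image(n); cv2.imwrite('pics/'+f+'.png',d['image'][:,:,::-1]); np.savez('pics/'+f+'.npz',**d); return d
def load(f): return dict(np.load('pics/'+f+'.npz'))
def pix2w(d,uv,z):
    K=d['mtx'];E=d['extrinsics'];k=float(d['k1']);out=[]
    uv=np.atleast_2d(uv).astype(float); z=np.broadcast_to(z,len(uv))
    p=cv2.undistortPoints(uv[:,None],K,np.array([k,0,0,0,0.]))[:,0]
    for (a,b),zz in zip(p,z):
        r=E[:3,:3]@np.array([a,-b,-1]);o=E[:3,3];out.append(o+r*(zz-o[2])/r[2])
    return np.array(out)
def w2pix(d,P):
    K=d['mtx'];E=d['extrinsics'];k=float(d['k1'])
    c=(np.atleast_2d(P)-E[:3,3])@E[:3,:3]; c=c*[1,-1,-1]
    return cv2.projectPoints(c,np.zeros(3),np.zeros(3),K,np.array([k,0,0,0,0.]))[0][:,0]
E
python3 - <<'E'
from h import *
for n in('top','side'):
    d=grab(n,n+'0');print(d['mtx'].round(1).tolist(),d['k1'],d['extrinsics'].round(3).tolist())
s=read_state();print({k:np.round(v,3).tolist() for k,v in s.items()})
for n in('top','side'):
    im=cv2.imread(f'pics/{n}0.png');cv2.imwrite(f'pics/{n}0b.png',cv2.resize(im,(800,600),interpolation=cv2.INTER_CUBIC))
E
```

```text
pics
[[362.3, 0.0, 256.0], [0.0, 362.3, 187.8], [0.0, 0.0, 1.0]] 0.029586802089235264 [[0.017, 0.989, -0.146, 419.236], [-1.0, 0.017, -0.004, -33.667], [-0.002, 0.147, 0.989, 1085.624], [0.0, 0.0, 0.0, 1.0]]
[[399.1, 0.0, 249.3], [0.0, 399.1, 189.2], [0.0, 0.0, 1.0]] 0.0016341173876983485 [[0.871, 0.324, -0.37, 54.461], [-0.492, 0.563, -0.664, -937.169], [-0.007, 0.76, 0.65, 999.642], [0.0, 0.0, 0.0, 1.0]]
{'clock': 0.1, 'joints': [1.49, 0.385, 0.007, -0.0, -1.194, -0.259], 'joint_vel': [0.0, -0.002, 0.004, 0.002, 0.001, -0.001], 'joint_efforts': [-0.0, -39.332, 18.893, 4.198, -0.003, 0.0], 'position': [208.088, 588.748, 212.433], 'ee_rot': [0.986, -0.169, -0.0, 0.001], 'contact_force': [0.704, 0.529, -0.298], 'wrist_torque': [-0.048, -0.014, -0.054], 'gripper_width': 85.085}
```

View pics/top0b.png

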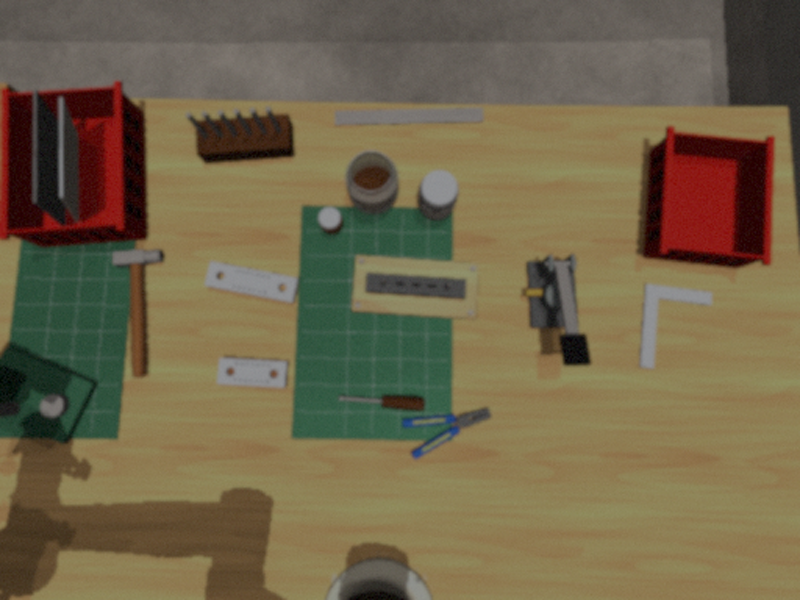

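View pics/side0b.png

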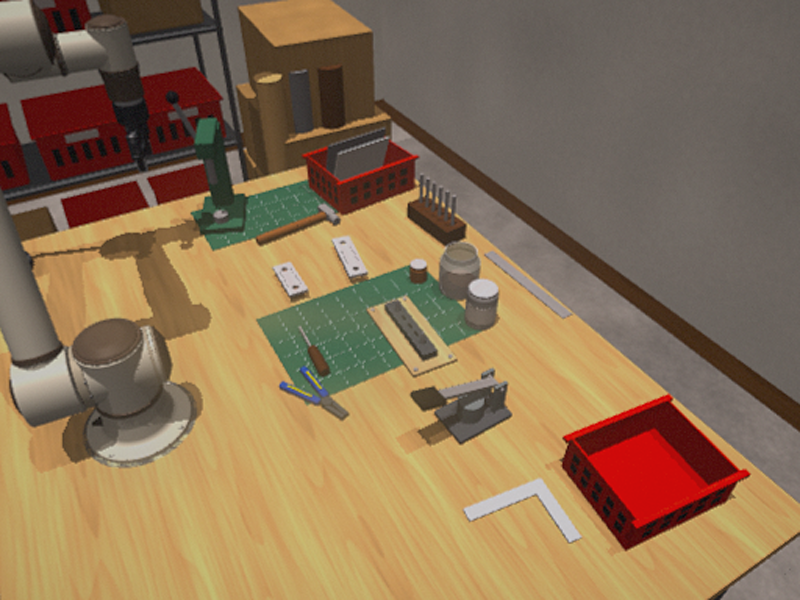

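The top view shows the long template at about (252,282) px, the short one at (252,372), the fixture bed at (415,286) and the paddle at (575,349). Next I'll enlarge crops for subpixel measurement.

```bash
python3 - <<'E'
from h import *
a=cv2.imread('pics/top0.png');b=cv2.imread('pics/side0.png')
# top: template (128..194,165..196), fixture (222..308,160..206)
def c(im,x,y,w,h,s=8): return cv2.resize(im[y:y+h,x:x+w],(w*s,h*s),interpolation=cv2.INTER_CUBIC)
A=c(a,125,160,100,37);B=c(a,215,160,100,37)
cv2.imwrite('pics/m1.png',np.vstack([A,B]))
A=c(b,205,145,50,37);B=c(b,235,180,50,60)
A=cv2.copyMakeBorder(A,0,B.shape[0]-A.shape[0],0,0,0)
cv2.imwrite('pics/m2.png',np.hstack([A,B]))
E
```

```text
(no output)
```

View pics/m1.png

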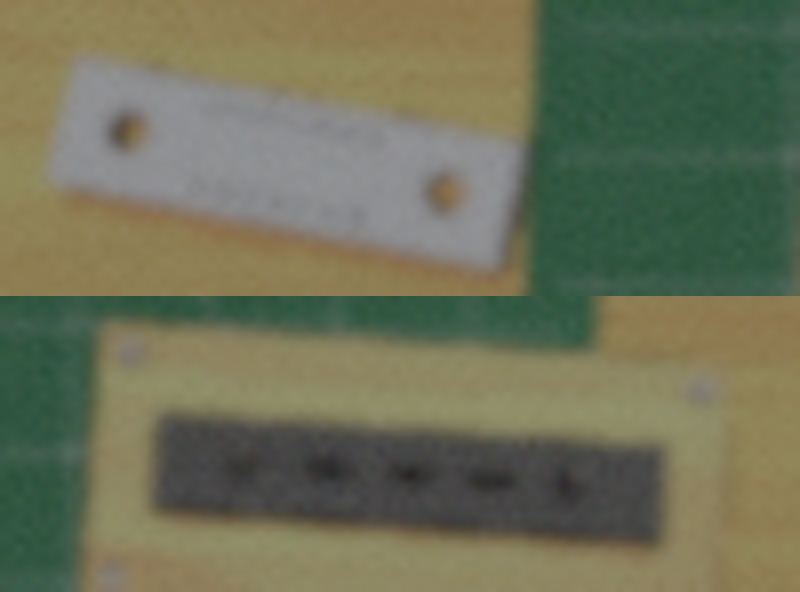

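View pics/m2.png

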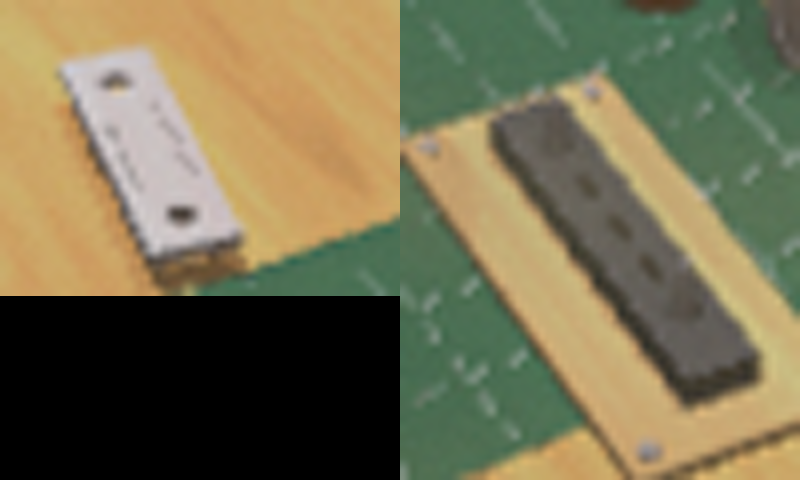

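The crops show the template holes and plate edges clearly. The pins barely stand out, but the bed's outline is sharp. I'll segment the top faces rectified at their own heights, in both cameras.

```bash
cat >> h.py <<'E'
def rect(d,cx,cy,z,half=130,s=2):
    n=int(2*half*s); j,i=np.meshgrid(np.arange(n),np.arange(n))
    P=np.stack([cx-half+i/s,cy-half+j/s,np.full(i.shape,z)],-1).reshape(-1,3)  # row=x, col=y
    m=w2pix(d,P).reshape(n,n,2).astype(np.float32)
    return cv2.remap(d['image'],m[...,0],m[...,1],cv2.INTER_CUBIC)
def seg(d,cx,cy,z,f,half=130,s=2):
    im=cv2.GaussianBlur(rect(d,cx,cy,z,half,s),(0,0),1.5).astype(float)
    M=f(im[...,0],im[...,1],im[...,2]).astype(np.uint8)
    n,l,st,ce=cv2.connectedComponentsWithStats(M)
    k=min(range(1,n),key=lambda k:np.hypot(*(ce[k]-half*s))-st[k,4]*.02)
    m=(l==k).astype(np.uint8); cs=cv2.findContours(m,cv2.RETR_CCOMP,cv2.CHAIN_APPROX_NONE)
    W=lambda p:np.array([cx-half+p[1]/s,cy-half+p[0]/s])
    r=max(cs[0],key=cv2.contourArea); (c,wh,a)=cv2.minAreaRect(r)
    b=cv2.boxPoints((c,wh,a)); e=max([b[1]-b[0],b[2]-b[1]],key=np.linalg.norm)
    yaw=np.arctan2(e[0],e[1])%np.pi
    holes=[]
    for q in cs[0]:
        pass
    for i,q in enumerate(cs[0]):
        if cs[1][0][i][3]>=0 and cv2.contourArea(q)>100:
            mm=cv2.moments(q);holes.append(W((mm['m10']/mm['m00'],mm['m01']/mm['m00'])).round(1).tolist())
    return W(c).round(1),(np.array(wh)/s).round(1),round(float(yaw),4),holes,m,im
E
python3 - <<'E'
from h import *
for n in('top','side'):
    d=load(n+'0')
    sc=512/800
    t=load('top0'); p=lambda u,v,z:pix2w(t,[u*sc,v*sc],z)[0]
    c=p(252,282,28)
    r=seg(d,c[0],c[1],28,lambda R,G,B:(R-B<28)&(R>95))
    print(n,'templ',*r[:4]); cv2.imwrite(f'pics/st_{n}.png',r[4]*255)
    c=p(415,286,30)
    r2=seg(d,c[0],c[1],30,lambda R,G,B:(np.abs(R-G)<22)&(R<110)&(np.abs(R-B)<35)&(G-R<14))
    print(n,'bed',*r2[:4])
    o=np.hstack([np.vstack([r[5],r[4][...,None]*np.full(3,255.)]),np.vstack([r2[5],r2[4][...,None]*np.full(3,255.)])])
    cv2.imwrite(f'pics/seg_{n}.png',o[...,::-1])
    if n=='top': print('paddle',p(575,349,130),'pumphinge',p(563,265,90), 'short',p(252,372,28))
a=cv2.imread('pics/seg_top.png');b=cv2.imread('pics/seg_side.png')
cv2.imwrite('pics/seg.png',cv2.resize(np.hstack([a,b]),(800,400),interpolation=cv2.INTER_AREA))
E
```

```text
top templ [594.5 251.5] [179.1  59. ] 1.4528 [[604.9, 311.6], [584.1, 194.0]]
top bed [592.  -56.8] [189.7  39. ] 1.5224 []
paddle [ 471.53648134 -324.26710833  130.        ] pumphinge [ 622.85642592 -319.35450693   90.        ] short [424.46297052 241.77015782  28.        ]
side templ [593.8 249.7] [177.5  50.7] 1.3849 [[605.2, 306.3], [585.6, 195.5]]
side bed [589.3 -65.9] [199.9  42.3] 1.5177 [][ WARN:0@1.115] global loadsave.cpp:1063 imwrite_ Unsupported depth image for selected encoder is fallbacked to CV_8U.
```

View pics/seg.png

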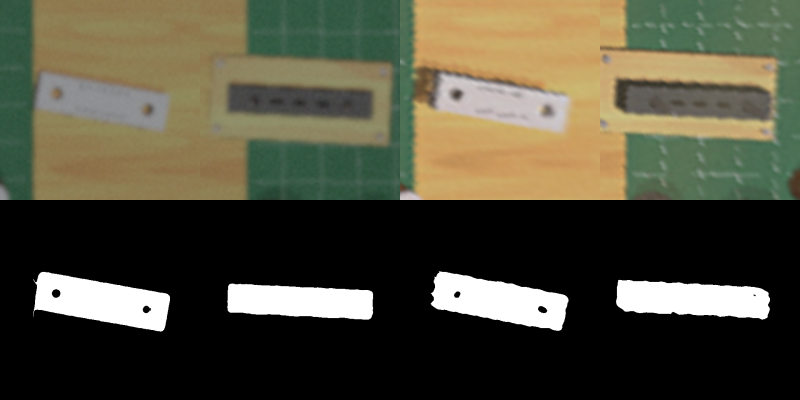

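Both cameras agree. In the top view the long template's centre is near (594.5, 252), axis angle 1.396. The fixture is at (593.5, -56.8) after correcting for the visible bed side, axis angle 1.522. I'll write a helper that gives the tool-frame deltas.

```bash
cat >> h.py <<'E'
def delta(P,phi):
    "remaining: shift in current tool axes (cm), turn about tool z (deg), + tilt"
    s=read_state(); r=R.from_quat(s['ee_rot']); t=R.from_matrix(np.array([[np.cos(phi),np.sin(phi),0],[np.sin(phi),-np.cos(phi),0],[0,0,-1]]))
    print('t',round(float(s['clock']),2),'pos',np.round(s['position'],1),'F',np.round(s['contact_force'],1),'w',round(float(s['gripper_width']),1))
    print('shift cm',np.round(r.inv().apply(np.array(P)-s['position'])/10,2),'turn deg',np.round(np.degrees((r.inv()*t).as_rotvec()),2))
E
python3 -c "
from h import *
delta([594.5,252.3,130],1.3957-np.pi)"
```

```text
t 0.1 pos [208.1 588.7 212.4] F [ 0.7  0.5 -0.3] w 85.1
shift cm [47.65 18.82  8.28] turn deg [ 9.000e-02 -8.000e-02  8.056e+01]
```

servo_tool(
  rows=[
    [1,2.0,0.8,0.2,0,0,0],
    [1,3.8,1.5,0.7,0,0,0],
    [1,4.2,1.66,0.75,0,0,0],
    [1,4.2,1.66,0.75,0,0,0],
    [1,4.2,1.66,0.75,0,0,0],
    [1,4.2,1.66,0.75,0,0,0],
    [1,4.2,1.66,0.75,0,0,0],
    [1,4.2,1.66,0.75,0,0,0],
    [1,4.2,1.66,0.75,0,0,0],
    [1,4.2,1.66,0.75,0,0,0],
    [1,4.2,1.66,0.7,0,0,0],
    [1,4.1,1.6,0.7,0,0,0],
  ],
)

```text
clock: 1.3
position: [596.2, 250.1, 129.8]
ee_rot: [0.986, -0.169, -0.0, 0.0]
contact_force: [1.0, 0.6, 0.5]
gripper_width: 85.7
```

servo_tool(
  rows=[
    [1,0,0,0,0,0,4],
    [1,0,0,0,0,0,8],
    [1,0,0,0,0,0,8],
    [1,0,0,0,0,0,8],
    [1,0,0,0,0,0,8],
    [1,0,0,0,0,0,8],
    [1,0,0,0,0,0,8],
    [1,0,0,0,0,0,8],
    [1,0,0,0,0,0,8],
    [1,0,0,0,0,0,8],
    [1,0,0,0,0,0,4.5],
    [1,0,0,0,0,0,0],
  ],
)

```text
clock: 2.5
position: [595.0, 251.6, 130.0]
ee_rot: [-0.643, 0.766, 0.0, -0.001]
contact_force: [0.1, 0.3, -0.1]
gripper_width: 85.6
```

```bash
python3 -c "
from h import *
delta([594.5,252.3,20],1.3957-np.pi)
grab('side','s1');grab('top','t1')
a,b=cv2.imread('pics/s1.png')[100:300,100:400],cv2.imread('pics/t1.png')[80:280,100:400]
cv2.imwrite('pics/v1.png',cv2.resize(np.vstack([a,b]),(450,600)))"
```

```text
t 2.5 pos [595.  251.6 130. ] F [ 0.1  0.3 -0.1] w 85.6
shift cm [-0.07  0.05 11.  ] turn deg [ 0.05 -0.04  0.04]
```

View pics/v1.png

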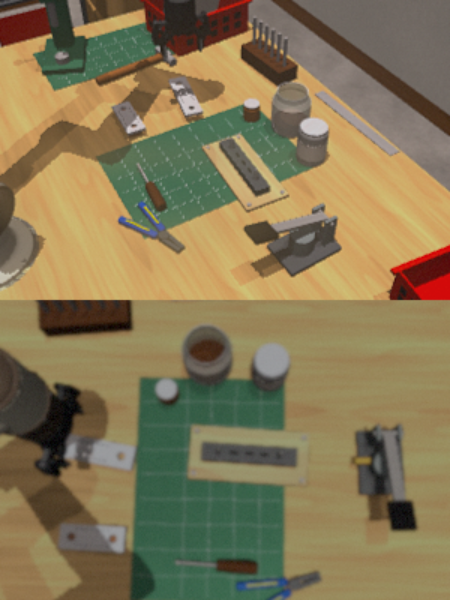

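The gripper is above the long template with its jaws across it. I'll descend and grip.

servo_tool(
  rows=[
    [1,-0.07,0.05,1,0,0,0],
    [1,0,0,2,0,0,0],
    [1,0,0,2,0,0,0],
    [1,0,0,2,0,0,0],
    [1,0,0,1.5,0,0,0],
    [1,0,0,1.3,0,0,0],
    [1,0,0,0.8,0,0,0],
    [1,0,0,0.4,0,0,0],
    [1,0,0,0,0,0,0],
  ],
)

```text
clock: 3.5
position: [594.8, 253.4, 20.0]
ee_rot: [-0.643, 0.766, -0.0, -0.0]
contact_force: [-0.2, 0.3, -0.1]
gripper_width: 85.4
```

servo_tool(
  rows=[
    [0.4,0,0,0,0,0,0],
    [0.4,0,0,0,0,0,0],
    [0.4,0,0,0,0,0,0],
    [0.4,0,0,0,0,0,0],
    [0.3,0,0,0,0,0,0],
    [0.3,0,0,0,0,0,0],
    [0.3,0,0,0,0,0,0],
    [0.3,0,0,0,0,0,0],
  ],
)

```text
clock: 4.3
position: [594.8, 253.4, 20.4]
ee_rot: [-0.643, 0.766, -0.0, -0.0]
contact_force: [0.2, -0.4, 0.8]
gripper_width: 25.6
```

It closed to 25.6 mm, so it missed the plate. I'll look before moving.

```bash
python3 -c "
from h import *
s=grab('side','s2');t=grab('top','t2')
print(w2pix(s,[read_state()['position']]),w2pix(t,[read_state()['position']]), read_state()['position'])
a,b=cv2.imread('pics/s2.png')[110:210,160:290],cv2.imread('pics/t2.png')[140:240,100:230]
cv2.imwrite('pics/v2.png',cv2.resize(np.hstack([a,b]),None,fx=3,fy=3,interpolation=cv2.INTER_CUBIC))"
```

```text
[[222.77204174 164.46378215]] [[161.26053407 180.23629641]] [594.83182355 253.43031778  20.39278288]
```

View pics/v2.png

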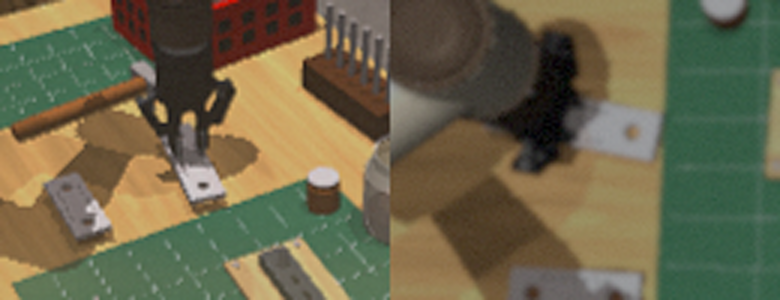

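```bash
python3 -c "
from h import *
s=load('s2');p=read_state()['position']
x0,y0=190,120
im=cv2.resize(cv2.imread('pics/s2.png')[y0:y0+65,x0:x0+75],None,fx=10,fy=10,interpolation=cv2.INTER_CUBIC)
a=1.3957;u=np.array([np.cos(a),np.sin(a)]);v=np.array([-u[1],u[0]])
def dot(P,c):
    q=(w2pix(s,[P])[0]-[x0,y0]+.5)*10;cv2.circle(im,(int(q[0]),int(q[1])),4,c,-1)
for sx in(-85,-60,60,85):
  for sy in(-24,24): dot([*(np.array([594.5,252.5])+sx*u+sy*v),28],(0,0,255))
for sy in(-13,13):
  for z in(9.4,20.4,28.4,50): dot([*(p[:2]+sy*v),z],(0,255,0) if z==28.4 else (255,255,0))
cv2.imwrite('pics/v3.png',im)"
```

```text
(no output)
```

View pics/v3.png

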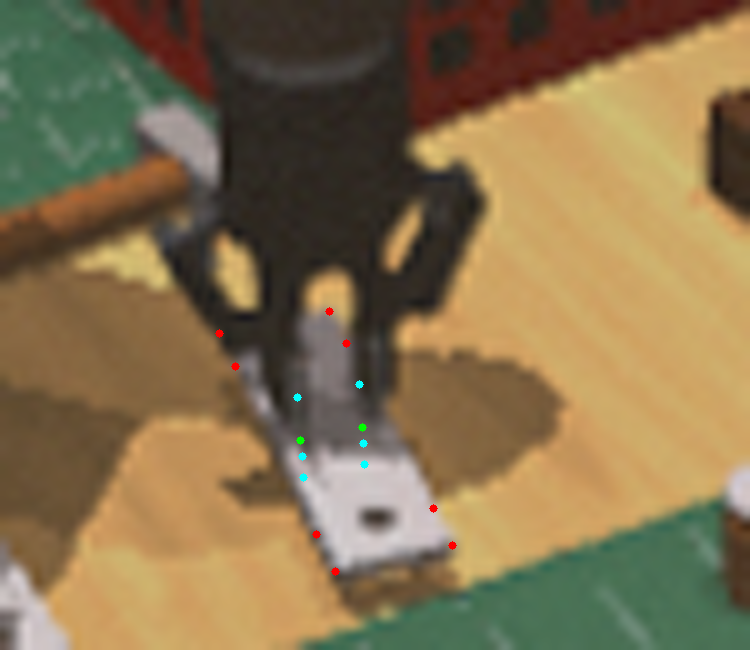

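The red plate corners fit the image. The fingertips (about (300,455) in the crop) stand on top of the plate, so with the jaws this far open they sit further back than I assumed. I'll open, go 10 mm lower and close again.

servo_tool(
  rows=[
    [0.3,0,0,-0.5,0,0,0],
    [1,0,0,-0.5,0,0,0],
    [1,0,0,0,0,0,0],
    [1,0,0,0,0,0,0],
    [1,0,0,0,0,0,0],
    [1,0,0,0,0,0,0],
    [1,0,0,0.5,0,0,0],
    [1,0,0,0.5,0,0,0],
    [1,0,0,0.5,0,0,0],
    [1,0,0,0.5,0,0,0],
    [1,0,0,0,0,0,0],
  ],
)

```text
clock: 5.5
position: [594.2, 253.0, 9.1]
ee_rot: [-0.643, 0.766, 0.0, -0.001]
contact_force: [-0.2, 0.2, -0.5]
gripper_width: 85.9
```

servo_tool(
  rows=[
    [0.5,0,0,0,0,0,0],
    [0.5,0,0,0,0,0,0],
    [0.5,0,0,0,0,0,0],
    [0.5,0,0,0,0,0,0],
    [0.5,0,0,0,0,0,0],
  ],
)

```text
clock: 6.0
position: [594.9, 253.5, 10.6]
ee_rot: [-0.643, 0.766, -0.0, 0.0]
contact_force: [-0.1, 0.2, -0.2]
gripper_width: 42.8
```

```bash
python3 -c "
from h import *
s=grab('side','s4');p=read_state()['position'];t=grab('top','t4')
a=1.3957;u=np.array([np.cos(a),np.sin(a)]);v=np.array([-u[1],u[0]])
def mk(s,f,x0,y0,w,h):
  im=cv2.resize(cv2.imread(f)[y0:y0+h,x0:x0+w],None,fx=8,fy=8,interpolation=cv2.INTER_CUBIC)
  def dot(P,c):
    q=(w2pix(s,[P])[0]-[x0,y0]+.5)*8;cv2.circle(im,(int(q[0]),int(q[1])),3,c,-1)
  for sx in(-85,85):
   for sy in(-24,24): dot([*(np.array([594.5,252.5])+sx*u+sy*v),28],(0,0,255))
  for sy in(-22,22):
   for z in(10,20,30,50): dot([*(p[:2]+sy*v),z],(0,255,0) if z==30 else (255,255,0))
  return im
cv2.imwrite('pics/v4.png',np.hstack([mk(s,'pics/s4.png',195,135,48,50),mk(t,'pics/t4.png',125,145,52,50)]))"
```

```text
(no output)
```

View pics/v4.png

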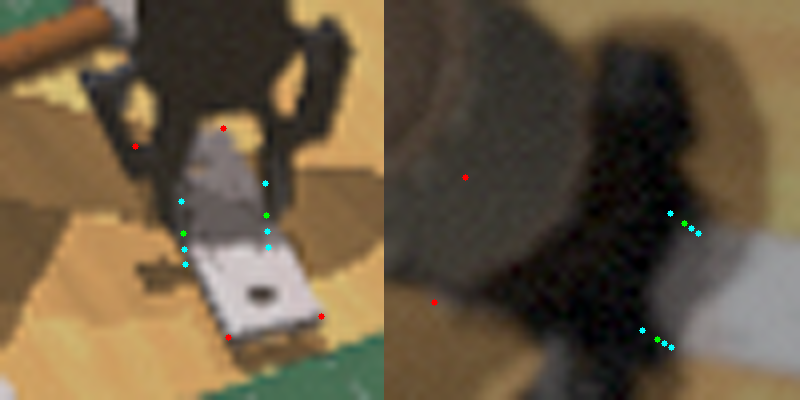

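servo_tool(
  rows=[
    [0.42,0,0,0,0,0,0],
    [0.42,0,0,0,0,0,0],
    [0.42,0,0,0,0,0,0],
  ],
)

```text
clock: 6.4
position: [594.8, 253.4, 10.4]
ee_rot: [-0.643, 0.766, -0.0, -0.0]
contact_force: [0.5, -0.4, -0.4]
gripper_width: 35.9
```

Still free, and the tips show about 20 mm behind the reported TCP. So I'll go lower in guarded steps, watching the force.

servo_tool(
  rows=[
    [1,0,0,0,0,0,0],
    [1,0,0,0,0,0,0],
    [1,0,0,0,0,0,0],
    [1,0,0,0,0,0,0],
    [1,0,0,0,0,0,0],
    [1,0,0,0.3,0,0,0],
    [1,0,0,0.3,0,0,0],
    [1,0,0,0.2,0,0,0],
    [1,0,0,0.2,0,0,0],
    [1,0,0,0,0,0,0],
  ],
)

```text
clock: 7.4
position: [594.6, 253.3, -0.1]
ee_rot: [-0.643, 0.766, 0.0, -0.0]
contact_force: [-0.3, 0.2, -0.2]
gripper_width: 85.5
```

servo_tool(
  rows=[
    [0.5,0,0,0,0,0,0],
    [0.5,0,0,0,0,0,0],
    [0.5,0,0,0,0,0,0],
    [0.5,0,0,0,0,0,0],
    [0.5,0,0,0,0,0,0],
  ],
)

```text
clock: 7.9
position: [595.3, 253.7, 1.1]
ee_rot: [-0.643, 0.766, -0.0, 0.001]
contact_force: [-0.4, 0.2, 3.3]
gripper_width: 45.9
```

servo_tool(
  rows=[
    [1,0,0,0,0,0,0],
    [1,0,0,0,0,0,0],
    [1,0,0,0,0,0,0],
    [1,0,0,0,0,0,0],
    [1,0,0,0.3,0,0,0],
    [1,0,0,0.3,0,0,0],
    [1,0,0,0.3,0,0,0],
    [1,0,0,0,0,0,0],
  ],
)

```text
clock: 8.7
position: [594.4, 253.1, -9.4]
ee_rot: [-0.643, 0.766, 0.0, -0.001]
contact_force: [0.1, -0.3, -0.3]
gripper_width: 85.6
```

servo_tool(
  rows=[
    [0.5,0,0,0,0,0,0],
    [0.5,0,0,0,0,0,0],
    [0.5,0,0,0,0,0,0],
    [0.45,0,0,0,0,0,0],
    [0.45,0,0,0,0,0,0],
  ],
)

```text
clock: 9.2
position: [595.3, 253.7, -8.0]
ee_rot: [-0.643, 0.766, -0.0, 0.001]
contact_force: [0.2, 1.2, 2.6]
gripper_width: 46.6
```

The jaws now stall at 46.6 mm, so the plate is gripped. The reported TCP z appears offset by about 25 mm. I'll lift straight up and check for weight.

servo_tool(
  rows=[
    [0.3,0,0,0,0,0,0],
    [0.3,0,0,-0.3,0,0,0],
    [0.3,0,0,-1,0,0,0],
    [0.3,0,0,-1.5,0,0,0],
    [0.3,0,0,-1.5,0,0,0],
    [0.3,0,0,-1.5,0,0,0],
    [0.3,0,0,-1.2,0,0,0],
    [0.3,0,0,-1,0,0,0],
    [0.3,0,0,0,0,0,0],
    [0.3,0,0,0,0,0,0],
  ],
)

```text
clock: 10.2
position: [594.6, 253.3, 71.4]
ee_rot: [-0.643, 0.766, 0.0, -0.0]
contact_force: [-0.5, 0.1, -3.1]
gripper_width: 46.3
```

```bash
python3 -c "
from h import *
delta([594,-56.1,72],1.5224-np.pi)"
```

```text
t 10.2 pos [594.6 253.3  71.4] F [-0.5  0.1 -3.1] w 46.3
shift cm [30.48 -5.31 -0.06] turn deg [ 0.02  0.01 -7.21]
```

servo_tool(
  rows=[
    [0.3,1,-0.17,0,0,0,0],
    [0.3,2,-0.35,0,0,0,0],
    [0.3,3,-0.52,0,0,0,0],
    [0.3,3.2,-0.56,0,0,0,0],
    [0.3,3.2,-0.56,0,0,0,0],
    [0.3,3.2,-0.56,0,0,0,0],
    [0.3,3.2,-0.56,0,0,0,0],
    [0.3,3.2,-0.56,0,0,0,0],
    [0.3,3,-0.52,0,0,0,0],
    [0.3,2.5,-0.44,0,0,0,0],
    [0.3,1.9,-0.33,0,0,0,0],
    [0.3,1.08,-0.18,0,0,0,0],
  ],
)

```text
clock: 11.4
position: [593.0, -59.0, 70.9]
ee_rot: [-0.642, 0.767, 0.0, -0.001]
contact_force: [-0.3, -0.4, -3.3]
gripper_width: 46.5
```

servo_tool(
  rows=[
    [0.3,0,0,0,0,0,-2.5],
    [0.3,0,0,0,0,0,-2.5],
    [0.3,0,0,0,0,0,-2.2],
    [0.3,0,0,0,0,0,0],
    [0.3,0,0,0,0,0,0],
    [0.3,0,0,0,0,0,0],
  ],
)

```text
clock: 12.0
position: [594.2, -56.1, 71.3]
ee_rot: [-0.69, 0.724, 0.0, -0.0]
contact_force: [0.1, 1.0, -1.7]
gripper_width: 46.6
```

```bash
python3 -c "
from h import *
delta([594,-56.1,72],1.5224-np.pi)
s=grab('side','s5');t=grab('top','t5')
a=1.5224;u=np.array([np.cos(a),np.sin(a)]);v=np.array([-u[1],u[0]])
def mk(s,f,x0,y0,w,h,k):
  im=cv2.resize(cv2.imread(f)[y0:y0+h,x0:x0+w],None,fx=k,fy=k,interpolation=cv2.INTER_CUBIC)
  def dot(P,c):
    q=(w2pix(s,[P])[0]-[x0,y0]+.5)*k;cv2.circle(im,(int(q[0]),int(q[1])),2,c,-1)
  for sx in(-85,-60,60,85):
   for sy in((-24,24) if abs(sx)>70 else (0,)): dot([*(np.array([593.5,-56.8])+sx*u+sy*v),108],(0,0,255))
  for sx in(-60,60): dot([*(np.array([593.5,-56.8])+sx*u),62],(0,255,0))
  for sx in(-95,95):
   for sy in (-18,18): dot([*(np.array([593.5,-56.8])+sx*u+sy*v),30],(255,255,0))
  return im
A=mk(s,'pics/s5.png',225,140,75,100,5);B=mk(t,'pics/t5.png',215,130,84,100,5)
cv2.imwrite('pics/v5.png',np.hstack([A,B]))"
```

```text
t 12.0 pos [594.2 -56.1  71.3] F [ 0.1  1.  -1.7] w 46.6
shift cm [ 0.    0.02 -0.07] turn deg [ 0.02 -0.   -0.02]
```

View pics/v5.png

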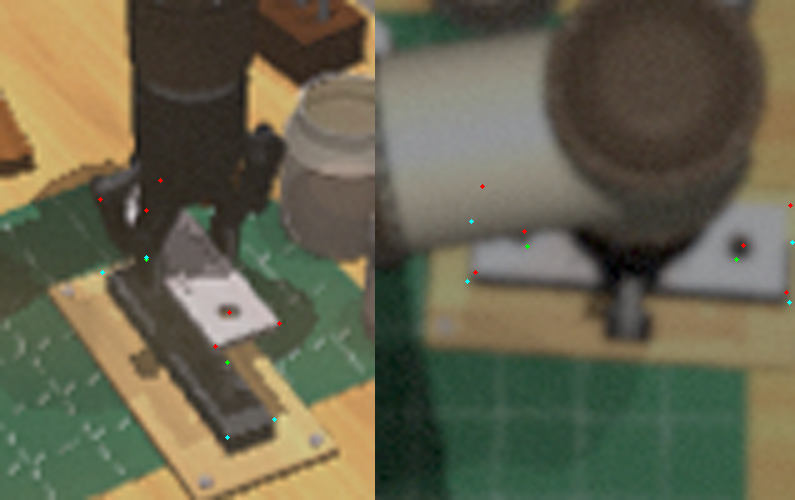

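The held plate matches the prediction: in the side crop the hole at (229,311) coincides with the red mark. I'll lower it to just above the pins, then continue in guarded steps.

servo_tool(
  rows=[
    [0.3,0,0,0.5,0,0,0],
    [0.3,0,0,1,0,0,0],
    [0.3,0,0,1,0,0,0],
    [0.3,0,0,0.7,0,0,0],
    [0.3,0,0,0.4,0,0,0],
    [0.3,0,0,0.4,0,0,0],
    [0.3,0,0,0.2,0,0,0],
    [0.3,0,0,0,0,0,0],
  ],
)

```text
clock: 12.9
position: [594.3, -56.0, 29.2]
ee_rot: [-0.69, 0.724, 0.0, -0.0]
contact_force: [0.6, 0.9, -2.2]
gripper_width: 46.1
```

servo_tool(
  rows=[
    [0.3,0,0,0.2,0,0,0],
    [0.3,0,0,0.2,0,0,0],
    [0.3,0,0,0.2,0,0,0],
    [0.3,0,0,0.2,0,0,0],
    [0.3,0,0,0,0,0,0],
  ],
)

```text
clock: 13.4
position: [594.1, -56.0, 21.1]
ee_rot: [-0.69, 0.724, 0.0, -0.0]
contact_force: [-0.0, 0.3, -2.5]
gripper_width: 46.4
```

The pins are in the holes with no contact force. Carrying on.

servo_tool(
  rows=[
    [0.3,0,0,0.3,0,0,0],
    [0.3,0,0,0.3,0,0,0],
    [0.3,0,0,0.3,0,0,0],
    [0.3,0,0,0.3,0,0,0],
    [0.3,0,0,0.3,0,0,0],
    [0.3,0,0,0,0,0,0],
  ],
)

```text
clock: 14.0
position: [593.9, -56.0, 5.8]
ee_rot: [-0.69, 0.724, 0.0, -0.0]
contact_force: [0.6, -0.1, -2.1]
gripper_width: 46.4
```

servo_tool(
  rows=[
    [0.3,0,0,0.1,0,0,0],
    [0.3,0,0,0.1,0,0,0],
    [0.3,0,0,0.1,0,0,0],
    [0.3,0,0,0.1,0,0,0],
    [0.3,0,0,0,0,0,0],
  ],
)

```text
clock: 14.5
position: [594.2, -56.0, 2.3]
ee_rot: [-0.69, 0.724, 0.0, -0.0]
contact_force: [-0.3, 0.3, -2.3]
gripper_width: 46.3
```

servo_tool(
  rows=[
    [0.3,0,0,0.05,0,0,0],
    [0.3,0,0,0.05,0,0,0],
    [0.3,0,0,0.05,0,0,0],
    [0.3,0,0,0,0,0,0],
  ],
)

```text
clock: 14.9
position: [594.5, -55.9, 1.9]
ee_rot: [-0.69, 0.724, -0.0, 0.0]
contact_force: [-2.6, 0.2, 5.8]
gripper_width: 46.7
```

It contacts the bed at about the expected height (1.9). I'll release and retract.

servo_tool(
  rows=[
    [0.65,0,0,0,0,0,0],
    [0.75,0,0,0,0,0,0],
    [0.85,0,0,0,0,0,0],
    [0.85,0,0,0,0,0,0],
    [0.85,0,0,-0.5,0,0,0],
    [0.85,0,0,-1.5,0,0,0],
    [0.85,0,0,-3,0,0,0],
    [0.85,0,0,-4,0,0,0],
    [0.5,0,0,-4,0,0,0],
    [0,0,0,-3,0,0,0],
    [0,0,0,-2,0,0,0],
    [0,0,0,-1,0,0,0],
  ],
)

```text
clock: 16.1
position: [595.3, -55.9, 193.8]
ee_rot: [-0.69, 0.724, -0.001, 0.002]
contact_force: [0.2, 0.0, 0.8]
gripper_width: 13.9
```

```bash
python3 -c "
from h import *
delta([471,-324,170],1.5224-np.pi)
s=grab('side','s6');t=grab('top','t6')
def mk(s,f,x0,y0,w,h,k,D):
  im=cv2.resize(cv2.imread(f)[y0:y0+h,x0:x0+w],None,fx=k,fy=k,interpolation=cv2.INTER_CUBIC)
  return im
A=mk(s,'pics/s6.png',225,170,75,75,5,1);B=mk(t,'pics/t6.png',215,150,85,75,5,1)
C=mk(t,'pics/top0.png',325,155,60,80,5,1);D=mk(s,'pics/side0.png',255,225,80,65,5,1)
D=cv2.copyMakeBorder(D,0,400-325,0,100,0)
E=cv2.resize(np.vstack([np.hstack([A,B]),np.hstack([C,D,])[:, :800]]),None,fx=.77,fy=.77,interpolation=cv2.INTER_AREA) 
cv2.imwrite('pics/v6.png',E);print(E.shape)"
```

```text
t 16.1 pos [595.3 -55.9 193.8] F [0.2 0.  0.8] w 13.9
shift cm [27.38 11.14  2.32] turn deg [-0.26  0.04  0.02]
(597, 616, 3)
```

View pics/v6.png

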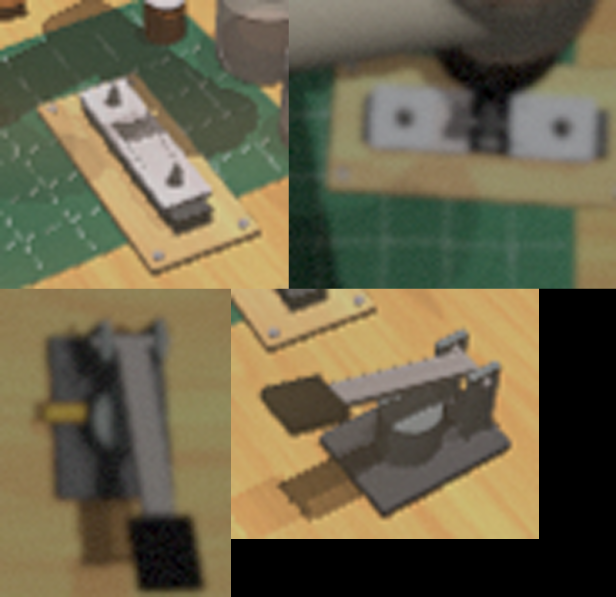

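The template is flat with both pins through its holes, at about (115,95) and (175,172) in the side crop. The paddle corners give a centre near (165,553) in the composite, which I'll convert to positions from both cameras.

```bash
python3 -c "
from h import *
t=load('top0');s=load('side0')
print(pix2w(t,[[367.9,223.6]],130),pix2w(s,[[275,253.8]],130), pix2w(t,[[360.5,165.6]],85))
P=pix2w(t,[[367.9,223.6]],130)[0]
delta([P[0],P[1],165],1.5224-np.pi)"
```

```text
[[ 470.90533142 -323.9883909   130.        ]] [[ 474.66535402 -328.04330147  130.        ]] [[ 635.33285298 -321.56452652   85.        ]]
t 16.2 pos [595.  -55.9 192.4] F [-0.1  0.4 -1.1] w 0.8
shift cm [27.38 11.11  2.69] turn deg [-0.17  0.03  0.  ]
```

servo_tool(
  rows=[
    [0,1,0.4,0,0,0,0],
    [0,2,0.8,0,0,0,0],
    [0,3,1.2,0,0,0,0],
    [0,3.5,1.4,0,0,0,0],
    [0,3.5,1.4,0,0,0,0],
    [0,3.5,1.4,0,0,0,0],
    [0,3.5,1.4,0,0,0,0],
    [0,3,1.2,0,0,0,0],
    [0,2.5,1,0,0,0,0],
    [0,1.5,0.6,0.5,0,0,0],
    [0,0.5,0.2,0.5,0,0,0],
    [0,0,0,0,0,0,0],
  ],
)

```text
clock: 17.4
position: [470.1, -325.2, 178.9]
ee_rot: [-0.689, 0.724, 0.002, -0.001]
contact_force: [0.3, 0.6, 0.1]
gripper_width: 0.0
```

servo_tool(
  rows=[
    [0,0,0,1,0,0,0],
    [0,0,0,1,0,0,0],
    [0,0,0,1,0,0,0],
    [0,0,0,1,0,0,0],
    [0,0,0,0,0,0,0],
  ],
)

```text
clock: 17.9
position: [470.3, -324.5, 138.8]
ee_rot: [-0.69, 0.724, 0.002, -0.001]
contact_force: [0.0, 0.3, -0.4]
gripper_width: 0.2
```

servo_tool(
  rows=[
    [0,0,0,0.5,0,0,0],
    [0,0,0,0.5,0,0,0],
    [0,0,0,0,0,0,0],
  ],
)

```text
clock: 18.2
position: [470.8, -325.2, 130.3]
ee_rot: [-0.69, 0.724, 0.001, -0.0]
contact_force: [-0.1, -0.1, -0.1]
gripper_width: -0.1
```

servo_tool(
  rows=[
    [0,0,0,0.5,0,0,0],
    [0,0,0,0.5,0,0,0],
    [0,0,0,0,0,0,0],
  ],
)

```text
clock: 18.5
position: [470.6, -325.1, 120.0]
ee_rot: [-0.69, 0.724, 0.001, -0.0]
contact_force: [-0.1, 0.4, -0.6]
gripper_width: -0.2
```

servo_tool(
  rows=[
    [0,0,0,0.5,0,0,0],
    [0,0,0,0.5,0,0,0],
    [0,0,0,0,0,0,0],
  ],
)

```text
clock: 18.8
position: [471.2, -325.6, 110.8]
ee_rot: [-0.69, 0.724, -0.0, -0.0]
contact_force: [-0.1, 0.2, 3.5]
gripper_width: 0.2
```

servo_tool(
  rows=[
    [0,0,0,0.5,0,0,0],
    [0,0,0,0.5,0,0,0],
    [0,0,0,0,0,0,0],
  ],
)

```text
clock: 19.1
position: [471.0, -325.5, 100.4]
ee_rot: [-0.69, 0.724, 0.0, -0.0]
contact_force: [-1.3, -1.1, 3.7]
gripper_width: -0.0
```

The tips touched the paddle at about z 113. Pressing on, with force checks near the bottom.

servo_tool(
  rows=[
    [0,0,0,1,0,0,0],
    [0,0,0,1,0,0,0],
    [0,0,0,1,0,0,0],
    [0,0,0,0.8,0,0,0],
    [0,0,0,0.4,0,0,0],
    [0,0,0,0,0,0,0],
  ],
)

```text
clock: 19.7
position: [470.0, -325.3, 58.0]
ee_rot: [-0.69, 0.724, 0.001, -0.001]
contact_force: [-4.4, -1.9, 6.0]
gripper_width: 0.1
```

servo_tool(
  rows=[
    [0,0,0,0.3,0,0,0],
    [0,0,0,0.2,0,0,0],
    [0,0,0,0,0,0,0],
  ],
)

```text
clock: 20.0
position: [470.2, -325.3, 53.6]
ee_rot: [-0.69, 0.724, 0.001, -0.001]
contact_force: [-3.8, -1.0, 5.7]
gripper_width: 0.2
```

servo_tool(
  rows=[
    [0,0,0,0.2,0,0,0],
    [0,0,0,0.2,0,0,0],
    [0,0,0,0,0,0,0],
  ],
)

```text
clock: 20.3
position: [470.3, -325.3, 49.7]
ee_rot: [-0.69, 0.724, 0.001, -0.0]
contact_force: [-4.5, -0.9, 5.5]
gripper_width: -0.2
```

servo_tool(
  rows=[
    [0,0,0,0.1,0,0,0],
    [0,0,0,0.1,0,0,0],
    [0,0,0,0,0,0,0],
  ],
)

```text
clock: 20.6
position: [470.4, -325.3, 47.9]
ee_rot: [-0.69, 0.724, 0.001, -0.0]
contact_force: [-4.3, -1.7, 5.3]
gripper_width: -0.1
```

servo_tool(
  rows=[
    [0,0,0,0.15,0,0,0],
    [0,0,0,0.15,0,0,0],
    [0,0,0,0,0,0,0],
  ],
)

```text
clock: 20.9
position: [470.6, -325.4, 46.9]
ee_rot: [-0.69, 0.724, 0.0, -0.001]
contact_force: [-6.8, 1.8, 16.8]
gripper_width: 0.0
```

servo_tool(
  rows=[
    [0,0,0,0.1,0,0,0],
    [0,0,0,0.1,0,0,0],
    [0,0,0,0,0,0,0],
  ],
)

```text
clock: 21.2
position: [470.7, -325.5, 46.5]
ee_rot: [-0.69, 0.724, -0.0, -0.001]
contact_force: [-9.7, 3.6, 24.5]
gripper_width: -0.0
```

The stop is at z ≈ 47. Now up past the rest height, then strokes two and three.

servo_tool(
  rows=[
    [0,0,0,-0.5,0,0,0],
    [0,0,0,-1.2,0,0,0],
    [0,0,0,-1.5,0,0,0],
    [0,0,0,-1.5,0,0,0],
    [0,0,0,-1.5,0,0,0],
    [0,0,0,-1.2,0,0,0],
    [0,0,0,-0.8,0,0,0],
    [0,0,0,0,0,0,0],
    [0,0,0,0,0,0,0],
    [0,0,0,0,0,0,0],
  ],
)

```text
clock: 22.2
position: [470.4, -325.0, 123.7]
ee_rot: [-0.69, 0.724, 0.001, -0.0]
contact_force: [-0.4, 0.2, -0.4]
gripper_width: 0.2
```

servo_tool(
  rows=[
    [0,0,0,0.8,0,0,0],
    [0,0,0,1.2,0,0,0],
    [0,0,0,1.4,0,0,0],
    [0,0,0,1.4,0,0,0],
    [0,0,0,1.4,0,0,0],
    [0,0,0,0.9,0,0,0],
    [0,0,0,0.5,0,0,0],
    [0,0,0,0.3,0,0,0],
    [0,0,0,0,0,0,0],
    [0,0,0,0,0,0,0],
  ],
)

```text
clock: 23.2
position: [469.9, -325.4, 47.0]
ee_rot: [-0.69, 0.724, 0.001, -0.001]
contact_force: [-5.9, 1.5, 14.2]
gripper_width: 0.1
```

servo_tool(
  rows=[
    [0,0,0,-0.5,0,0,0],
    [0,0,0,-1.2,0,0,0],
    [0,0,0,-1.5,0,0,0],
    [0,0,0,-1.5,0,0,0],
    [0,0,0,-1.5,0,0,0],
    [0,0,0,-1.2,0,0,0],
    [0,0,0,-0.6,0,0,0],
    [0,0,0,0,0,0,0],
    [0,0,0,0,0,0,0],
    [0,0,0,0,0,0,0],
  ],
)

```text
clock: 24.2
position: [470.5, -325.0, 124.8]
ee_rot: [-0.69, 0.724, 0.001, -0.0]
contact_force: [-0.0, -0.2, 0.0]
gripper_width: 0.4
```

servo_tool(
  rows=[
    [0,0,0,0.8,0,0,0],
    [0,0,0,1.2,0,0,0],
    [0,0,0,1.4,0,0,0],
    [0,0,0,1.4,0,0,0],
    [0,0,0,1.4,0,0,0],
    [0,0,0,0.9,0,0,0],
    [0,0,0,0.5,0,0,0],
    [0,0,0,0.3,0,0,0],
    [0,0,0,0,0,0,0],
    [0,0,0,0,0,0,0],
  ],
)

```text
clock: 25.2
position: [469.9, -325.4, 47.3]
ee_rot: [-0.69, 0.724, 0.001, -0.001]
contact_force: [-4.4, 0.7, 8.5]
gripper_width: 0.2
```

servo_tool(
  rows=[
    [0,0,0,-0.5,0,0,0],
    [0,0,0,-1.2,0,0,0],
    [0,0,0,-1.5,0,0,0],
    [0,0,0,-1.5,0,0,0],
    [0,0,0,-1.5,0,0,0],
    [0,0,0,-1.2,0,0,0],
    [0,0,0,-0.6,0,0,0],
    [0,0,0,0,0,0,0],
    [0,0,0,0,0,0,0],
    [0,0,0,0,0,0,0],
  ],
)

```text
clock: 26.2
position: [470.5, -325.0, 125.8]
ee_rot: [-0.69, 0.724, 0.001, -0.0]
contact_force: [-0.2, -0.1, 0.1]
gripper_width: -0.3
```

servo_tool(
  rows=[
    [0,0,0,0.8,0,0,0],
    [0,0,0,1.2,0,0,0],
    [0,0,0,1.4,0,0,0],
    [0,0,0,1.4,0,0,0],
    [0,0,0,1.4,0,0,0],
    [0,0,0,0.9,0,0,0],
    [0,0,0,0.5,0,0,0],
    [0,0,0,0.3,0,0,0],
    [0,0,0,0,0,0,0],
    [0,0,0,0,0,0,0],
  ],
)

```text
clock: 27.2
position: [469.9, -325.3, 47.6]
ee_rot: [-0.69, 0.724, 0.001, -0.001]
contact_force: [-3.4, -1.4, 5.5]
gripper_width: -0.0
```

servo_tool(
  rows=[
    [0,0,0,-0.5,0,0,0],
    [0,0,0,-1.5,0,0,0],
    [0,0,0,-1.5,0,0,0],
    [0,0,0,-1.5,0,0,0],
    [0,0,0,-2,0,0,0],
    [0,0,0,-2.5,0,0,0],
    [0,0,0,-2.5,0,0,0],
    [0,0,0,-2,0,0,0],
    [0,0,0,-1,0,0,0],
    [0,0,0,0,0,0,0],
    [0,0,0,0,0,0,0],
  ],
)

```text
clock: 28.3
position: [470.8, -324.9, 196.6]
ee_rot: [-0.69, 0.724, 0.001, -0.0]
contact_force: [0.5, 0.7, 0.3]
gripper_width: -0.0
```

```bash
python3 -c "
from h import *
delta([470,-325,190],1.5224-np.pi)
s=grab('side','s7');t=grab('top','t7')
cv2.imwrite('pics/v7.png',np.hstack([cv2.resize(cv2.imread('pics/s7.png')[140:300,170:345],None,fx=2.28,fy=2.28),cv2.resize(cv2.imread('pics/t7.png')[100:260,215:390],None,fx=2.28,fy=2.28)]))"
```

```text
t 28.3 pos [ 470.8 -324.9  196.6] F [0.5 0.7 0.3] w -0.0
shift cm [0.02 0.08 0.66] turn deg [ 0.08  0.07 -0.01]
```

View pics/v7.png

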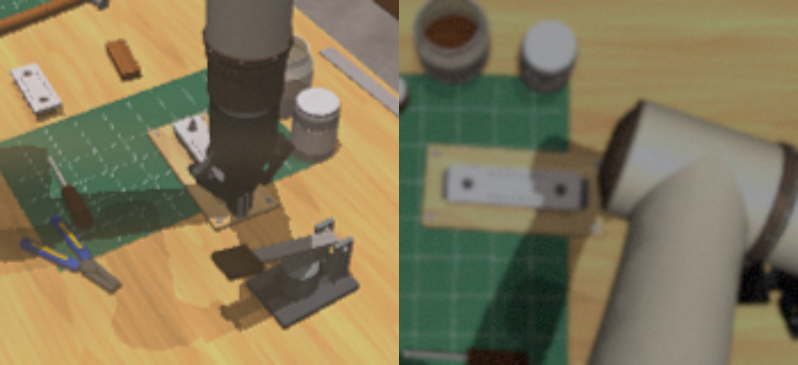

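The side crop shows the paddle back at (274,255) px, its rest position. The top crop shows the template on the bed with both pins through, and the arm is clear of everything.

```bash
python3 -c "
from bench import *
print(job_done())"
```

```text
the job is handed in; nothing more can be done
None
```

The long template is over both pins, flat on the bed. I worked the pump lever four full times, one more than needed, and handed the job in at 28.3 s of the 56 s allowed. No verdict was reported.

**Last checks:**
- **Template:** the last pictures show both pins through its holes. When I set it down it met the bed at about the expected height.
- **Lever:** on the first stroke I pushed to the stop, where force rose to 24 N. The later strokes reached the same depth within 1 mm, and each time the lever was released to its rest height. In the last picture the paddle is back at its starting position.
- **Hand-in:** the arm was clear of everything, with the force reading near zero.
- **Other items:** those visible in the last pictures look undisturbed. I judged this by eye and did not measure it.

**What disagreed:** the first grasp attempts closed above the plate, because the fingertips sat about 20–25 mm higher than the stated tool geometry implies. I lowered in force-checked steps until the jaws stalled on the plate at about 46.5 mm, against its nominal 48 mm.

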